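# Gauge a glass disc at its frosted spot

## Robot

A 7-joint arm with a two-finger parallel gripper is mounted at the origin on the work surface. World frame = base frame: x ahead of the robot, y to its left, z up, the work surface at z = 0. Lengths are in m, angles in degrees, forces in N, time in s.
With the tool pointing down it reaches from about 0.425 to 0.875 m from the base axis. Payload 4.7 kg.
Tool frame: the origin (TCP) lies at the very end of the fingers, on their centre line; the grasp point (between the pads) lies env.hold_point_z behind it (env.hold_point_z is the distance from the TCP to the grasp point, in m); z points along the fingers, y is the line along which they close (so a half turn about z gives the same grasp; the last joint's range is limited). The gripper opens to 87 mm and grips with 3 to 60 N. Pads are 19 mm wide; open, the fingers measure 117 mm over their backs; the gripper's body (75 mm by 190 mm) begins 51 mm behind the grasp point.
Start: joints at [-73.046, 18.392, -4.016, 83.108, 1.295, 78.541, -3.26], TCP at [0.181, 0.624, 0.223] pointing down, gripper open.
Joint ranges: [-163.93, 163.93], [-17.29, 119.83], [-79.2, 71.16], [3.27, 140.29], [-89.18, 269.18], [5.43, 117.66], [-154.24, 154.24]. Speed limits (degrees/s): [147.25, 147.25, 180, 180, 180, 180, 180].

## Interface

Orientations are given as [roll, pitch, yaw] about the fixed x, y, z axes, in that order (R = Rz(yaw) Ry(pitch) Rx(roll)).
In Python, from cell import env gives the robot as it stands.
- The arm moves only by the shell command python3 -m jog 'ROWS' [FORCE]. ROWS is JSON, a list of rows, each an object with "dp": the shift along the tool's x, y, z in cm, a list of three; "twist": the turn about the tool's z in degrees; "fingers": the opening, from 0 (shut) to 1 (fully open). A call has 1 to 8 rows; each row is the pose to reach, as a shift and turn from the pose commanded when the call began, along the tool's axes at that moment; what a row does not reach only later rows make up. A row lasts 1/8 s, in which the tool goes at most 62.5 mm and 10.7 degrees, less where a joint would pass 70% of its speed; a pose out of reach is approached as far as the arm can. A call with a gripper value outside its range is refused whole. The fingers move at their own pace and stop on an object; FORCE is the grip in N (left out, the last holds). Time passes only in rows, so rows that repeat a pose let the fingers close. It gives the time, the measured TCP pose, the force, the opening and the grip force at its end, in the units of the state.
- env.get_obs(): the state, without advancing time (a new reading comes with each control period).
- env.read_camera(name): name is "side" or "top"; returns a dict with "pixels" (384x512x3 uint8, blue, green, red), "depth" (384x512 float32, m along the optical axis (not along the pixel's ray), 0 where there is no reading), "fx", "fy", "cx", "cy" (pixels), "k1" (the pictures are not rectified: a ray, as slopes to the right and down, at radius r is drawn at 1 + k1 r^2 times it, then the intrinsics apply), "rvec" (rotation vector, rad) and "tvec" (3), from world to camera coordinates, as OpenCV has them. Camera axes: x right, y down, z forward; pixel columns grow to the right and rows downward; lengths in m; the calibration is good to about 2 mm. A picture is of the moment at which its call begins.
- env.sign_off(): hands the job in; it is judged then, once.
The state is a dict: "time_s": time; "qpos": joint angles; "joint_velocities": joint speeds; "effort": joint torques, N m; "tool_pos": TCP position; "tool_rot": TCP orientation; "force": force on the tool from outside, world axes, zero at the start; "wrist_torque": the same for the moment, N m; "grip_width": finger opening in m; "grasp_force": force on a finger pad.
Only numpy, scipy, OpenCV 4.12 (cv2) and the standard library are available. Lean on these libraries where they do the work, as an engineer would, in place of code of your own. Each camera call takes 0.05 s, during which the arm holds its last target. There are 200 camera calls.

## Task

Turn the clamped glass disc by its grip bar until the steel tab on its rim faces the fixed pointer, and only then take the spring-tipped thickness probe out of its wooden stand. Set the probe's tip gently on the frosted spot, probe upright, with the spring tip pushed in about half its stroke, and finish holding it there: do not let go or put it back. Leave the other things on the bench where they are.

Things in the scene. Friction and masses are not known exactly. Their poses are not given: they have to be found in the camera images.
- station: Fixed inspection turntable, a dark steel disc base 180 mm across and 22 mm high; origin at the centre of its underside, on the bench, z up along the turning axis. A fixed steel pointer (a 12 mm square post, top 47 mm above the bench) stands 82 mm from the axis along the station's own +x.
- turn (a joint): Rotation of the turntable (amber glass disc 122 mm wide, 15 mm thick, its top 47 mm above the bench) in rad. 0 = tab faces the pointer; positive = tab counter-clockwise of the pointer seen from above (tab direction = station yaw + this). Range -1.5 to 1.5; starts at 0.5 to 1.3. Light friction (0.12 N m); stays where left.
- bar (a point): Centre of the steel grip bar that clamps the disc, on the turning axis, 80 mm above the bench. The bar is 44 mm long (x, pointing at the tab), 14 mm thick (y) and upright, from 55 to 95 mm above the bench; pinch it from above across its 14 mm. It turns with the disc; its x axis points to the tab.
- tab (a point): Top centre of the steel tab on the disc's rim, 66 mm from the axis, 10 mm wide, its top level with the glass. Turns with the disc; the frosted spot lies on the same radius.
- pointer (a point): Inner tip of the fixed pointer, 70.5 mm from the axis, 44 mm above the bench.
- spot (a point): Centre of the round whitish frosted spot, 16 mm across, flat on top of the glass, 46 mm from the axis on the same radius as the tab, 47 mm above the bench. Turns with the disc.
- stand: Fixed wooden block 75 x 75 mm and 90 mm high with one upright through hole (19 mm) in the middle of its top; origin at the centre of its underside on the bench.
- probe: Thickness probe, about 155 g, upright in the stand. Origin: centre of its black square handle (24 x 24 mm across x and y, 75 mm tall), 135.5 mm above the bench at the start; +z away from the tip. Below: a 32 mm round collar (underside 45.5 mm below the origin, resting on the stand), a 16 mm barrel to 100.5 mm below, then the spring tip. Lift it straight up 80 mm to clear the stand.
- tip (a point): End of the probe's spring tip (10 mm brass foot), on the probe's axis, 120.5 mm below the probe's origin when the spring is out. Moves with the spring.
- plunger (a joint): How far the spring tip is pushed into the probe, in m: 0 = fully out, 0.012 = fully in. Pushing takes 1.6 N at first touch, 3.7 N half-way (0.006), 5.8 N at the stop.
- jar: Bystander: open glass jar, 56 mm wide, 70 mm high; origin at the centre of its underside.
- paddle: Bystander: black graphite paddle with a wooden handle lying flat, 230 mm long, 19 mm high.
- marver: Bystander: dark steel block 70 x 50 x 40 mm.
- stopper: Bystander: green glass stopper standing on its 40 mm foot, 58 mm high.

How it is judged (in metres and radians):
On the way, in this order (a step that is already met when the one before it is completed fails the run):
1. the disc is turned so that its tab faces the pointer (within 0.12 rad), the probe still in its stand (value of joint turn between -0.12 and 0.12 rad and z of probe in the frame of stand below 0.15 m), for 0.2 s.
2. the probe is out of the stand (z of tip in the frame of stand above 0.092 m and contact force between the fingers and probe above 0.5 N), for 0.1 s.
At the end, for the whole second after the job is handed in: The tab faces the pointer within 0.12 rad; the fingers hold the probe still, upright within 0.16 rad (9 degrees), its tip within 8 mm of the spot's centre, the spring tip pushed in by 2.5 to 10 mm and pressing on the glass with 1 to 9 N; the probe does not touch the stand (value of joint turn between -0.12 and 0.12 rad and horizontal distance between tip and spot below 0.008 m and value of joint plunger between 0.0025 and 0.01 m and contact force between probe and station between 1 and 9 N and angle between probe's own z axis and vertical below 0.16 rad and contact force between the fingers and probe above 0.5 N and contact force between probe and stand below 0.1 N and linear speed of probe below 0.03 m/s); the arm keeps its last pose, push and grip.
It fails at once if the probe pressed or knocked on the turntable with more than 20 N (contact force between probe and station above 20 N).
It fails at once if the jar moved more than 30 mm (distance of jar from where it was at the start of the episode above 0.03 m).
It fails at once if the paddle moved more than 30 mm (distance of paddle from where it was at the start of the episode above 0.03 m).
It fails at once if the marver moved more than 30 mm (distance of marver from where it was at the start of the episode above 0.03 m).
It fails at once if the stopper moved more than 30 mm (distance of stopper from where it was at the start of the episode above 0.03 m).
It also fails if it takes over 58 s, if anything falls off the work surface, if the arm or the gripper's body presses on something with over 40 N, if the wrist force passes 120 N, or if a joint passes its speed limit or range.

## Working session

There is one attempt and no reset: what is moved stays moved. The work goes in short steps, Python scripts to look and compute and a shell command to move; the robot and the scene stay as the last step left them, time stands still between calls to the robot, and variables do not carry over. Pictures are saved under pics/ and viewed, at most 10 in all, crops included, and the job is handed in when it is done.

```bash
mkdir -p pics; ls; cat > h.py <<'E'
import numpy as np, cv2
from cell import env
from scipy.spatial.transform import Rotation as R
def cam(n):
    c=env.read_camera(n); return c
def px2w(c,u,v,z=None):
    K=np.array([[c['fx'],0,c['cx']],[0,c['fy'],c['cy']],[0,0,1.]])
    p=cv2.undistortPoints(np.array([[[u,v]]],float),K,np.array([c['k1'],0,0,0.]))[0,0]
    M=cv2.Rodrigues(np.array(c['rvec'],float))[0]; t=np.array(c['tvec'],float).ravel()
    d=M.T@np.array([p[0],p[1],1]); o=-M.T@t
    s=float(c['depth'][int(round(v)),int(round(u))]) if z is None else (z-o[2])/d[2]
    return o+s*d
def save(c,name,box=None,k=1):
    im=c['pixels']
    if box: im=im[box[1]:box[3],box[0]:box[2]]
    cv2.imwrite('pics/'+name,cv2.resize(im,None,fx=k,fy=k,interpolation=cv2.INTER_CUBIC))
E
python3 - <<'E'
from h import *
import pickle
for n in ('top','side'):
    c=cam(n); save(c,n+'0.png',None,1.5); pickle.dump(c,open(n+'0.pkl','wb'))
    print(n,c['k1'],c['fx'])
print(env.get_obs(),env.hold_point_z)
E
```

```text
pics
top -0.08924554834141095 435.8067459660233
side -0.052094287670435335 346.589836205727
{'time_s': 0.1, 'qpos': array([-73.04467021,  18.43407783,  -4.01679771,  83.16862427,
         1.29646182,  78.54125053,  -3.2600095 ]), 'joint_velocities': array([-0.05140558, -0.05178671, -0.03976377, -0.08997511,  0.03706998,
        0.04210281, -0.07514214]), 'effort': array([ 1.54060499e-04, -4.92570662e+01, -4.05523069e-01, -3.13399959e+01,
       -6.40180428e-02,  3.94203421e-02,  8.19865886e-05]), 'tool_pos': array([0.18067526, 0.6238609 , 0.22157316]), 'tool_rot': array([-1.79901368e+02,  6.56105426e-03,  1.63855770e+02]), 'force': array([ 0.05787254, -0.10825236,  0.36762062]), 'wrist_torque': array([0.025453  , 0.01068319, 0.00713033]), 'grasp_force': 0.0, 'grip_width': 0.08700837623794774} 0.0187
```

View pics/top0.png

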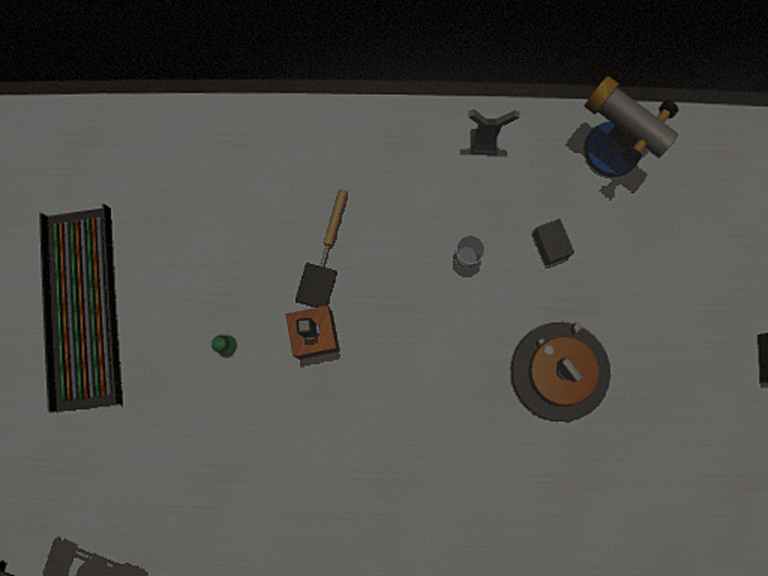

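View pics/side0.png

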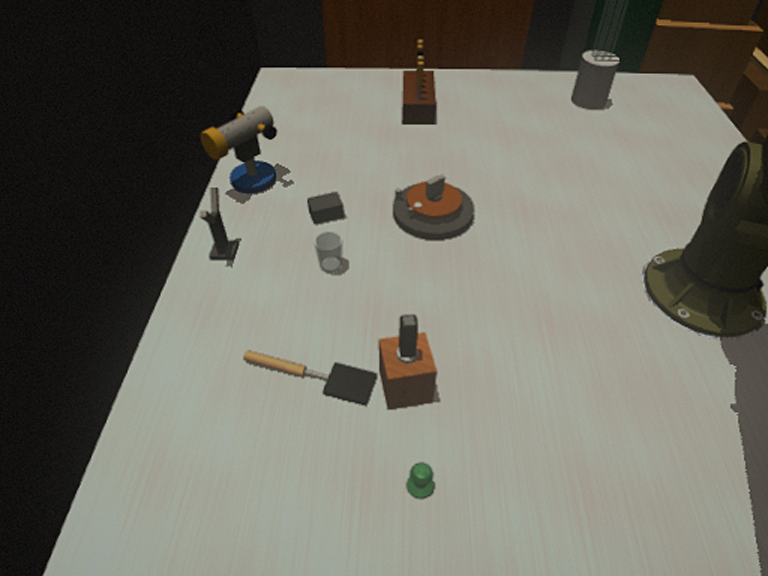

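The top view (1.5x) shows the turntable at about (561,370), tab (541,343), spot (549,350) and pointer (577,328). The probe handle top is at (304,325) on the stand at (313,332), with the paddle right behind the stand. I'll enlarge both.

```bash
python3 - <<'E'
from h import *
import pickle
c=pickle.load(open('top0.pkl','rb'))
a=c['pixels'][205:290,335:415]; b=c['pixels'][195:250,180:235]
g=lambda im,s:cv2.convertScaleAbs(cv2.resize(im,s,interpolation=cv2.INTER_CUBIC),alpha=1.6)
cv2.imwrite('pics/crop.png',np.hstack([g(a,(400,425)),g(b[:53],(400,386))if 0 else cv2.copyMakeBorder(g(b,(400,400)),0,25,0,0,0)]))
for n,(u,v,z) in dict(center=(560.5/1.5,370.5/1.5,.022),tab=(541/1.5,343/1.5,.047),spot=(549/1.5,350.5/1.5,.047),ptr=(577/1.5,328/1.5,.047),probe=(305/1.5,325/1.5,.173)).items(): print(n,px2w(c,u,v,z).round(4))
E
```

```text
center [ 0.5224 -0.217   0.022 ]
tab [ 0.5694 -0.1764  0.047 ]
spot [ 0.5563 -0.1905  0.047 ]
ptr [ 0.5974 -0.2415  0.047 ]
probe [0.5796 0.2271 0.173 ]
```

View pics/crop.png

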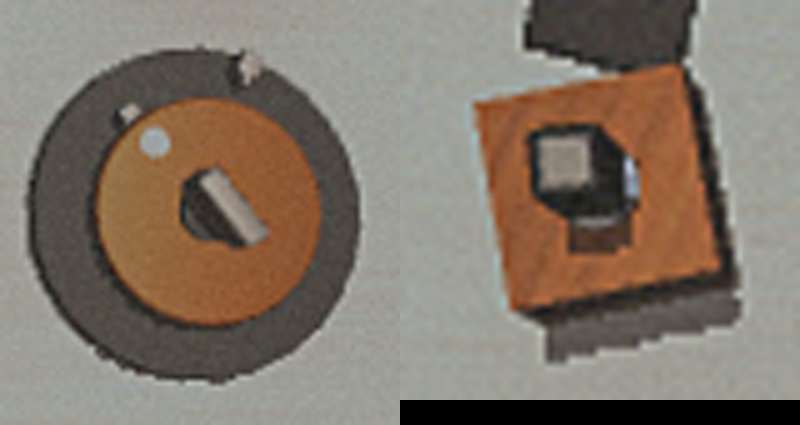

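The crop gives these full-image pixels: glass centre (376.8,247.3), spot (366,233.4), tab (361,227.2), pointer top (385,218.4), bar top (381.6,246), handle top (202.8,217).

```bash
python3 - <<'E'
from h import *
import pickle
c=pickle.load(open('top0.pkl','rb'))
w={n:px2w(c,u,v,z) for n,(u,v,z) in dict(base=(335+38.8,205+42.6,.022),glass=(376.8,247.3,.047),bar=(381.6,246,.095),spot=(366,233.4,.047),tab=(361,227.2,.047),ptr=(385,218.4,.047),probe=(202.8,217,.173),standtop=(180+597/7.27-55,195+190/7.27,.09)).items()}
for k in w: print(k,w[k].round(4))
o=(w['base']+w['glass']+w['bar'])/3
a=lambda p:np.degrees(np.arctan2(*(p-o)[[1,0]]))
print(o.round(4),[(k,round(a(w[k]),1),np.hypot(*(w[k]-o)[:2]).round(4)) for k in('spot','tab','ptr')])
e1=px2w(c,335+207.5/5,205+169.5/5,.095)-px2w(c,335+257.5/5,205+240.5/5,.095);print('bardir',np.degrees(np.arctan2(e1[1],e1[0])))
np.set_printoptions(linewidth=200,precision=3)
print(c['depth'][208:228,194:216])
# handle orientation and centre from depth cloud
P=np.array([px2w(c,u,v) for v in range(205,240) for u in range(190,220)])
P=P[P[:,2]>.165]; print(len(P),P.mean(0),P.min(0),P.max(0)); r=cv2.minAreaRect(P[:,:2].astype(np.float32)*1000);print(r)
# side view
s=pickle.load(open('side0.pkl','rb'))
P=np.array([px2w(s,u,v) for v in range(205,245) for u in range(255,290)])
P=P[(P[:,2]>.105)&(P[:,2]<.18)]; print(len(P),P.mean(0),P.min(0),P.max(0)); print(cv2.minAreaRect(P[:,:2].astype(np.float32)*1000))
E
```

```text
base [ 0.5208 -0.2173  0.022 ]
glass [ 0.5207 -0.2189  0.047 ]
bar [ 0.5222 -0.2185  0.095 ]
spot [ 0.557  -0.1905  0.047 ]
tab [ 0.5733 -0.1773  0.047 ]
ptr [ 0.5981 -0.2424  0.047 ]
probe [0.5788 0.2283 0.173 ]
standtop [0.5768 0.228  0.09  ]
[ 0.5212 -0.2183  0.0547] [('spot', np.float64(37.8), np.float64(0.0453)), ('tab', np.float64(38.2), np.float64(0.0663)), ('ptr', np.float64(-17.5), np.float64(0.0806))]
bardir 35.220347624948
[[1.124 1.127 1.13  1.124 1.123 1.122 1.123 1.125 1.124 1.127 1.123 1.121 0.    1.124 1.126 1.123 1.122 1.126 1.123 1.124 1.123 1.125]
 [1.122 1.122 1.13  1.127 1.126 1.127 1.124 1.123 1.122 1.12  1.127 1.124 1.129 1.126 1.123 1.123 1.12  1.126 1.122 1.121 1.125 1.123]
 [1.128 1.125 1.124 1.124 1.123 1.122 1.125 1.124 1.128 1.126 1.123 1.122 1.122 1.125 1.124 1.123 1.122 1.125 1.123 1.123 1.122 1.123]
 [1.121 1.123 1.12  1.125 1.124 1.122 1.122 1.121 1.126 1.126 1.124 1.124 1.124 0.    1.123 1.121 1.126 1.12  1.123 1.119 1.121 1.124]
 [1.124 1.121 1.121 1.126 1.12  1.124 1.122 1.124 1.039 1.044 0.    1.038 1.042 1.123 1.121 1.119 1.12  1.12  1.122 1.121 
[... 1670 characters left out ...]
 1.117 1.118 1.12  1.111 1.107 1.111 1.109 1.113 1.105 1.107 1.114 1.118 1.118 1.117 1.116 1.115]
 [1.116 1.115 1.118 1.116 1.116 1.116 1.118 1.116 1.116 1.115 1.116 1.115 1.111 1.108 1.117 1.118 1.117 1.118 1.115 1.113 1.117 1.119]
 [0.    1.114 1.114 1.115 1.119 1.118 1.117 1.118 1.119 1.116 1.118 1.114 1.117 1.117 1.112 1.117 1.118 1.116 1.118 1.119 1.114 1.116]]
107 [0.572 0.22  0.241] [0.473 0.089 0.165] [0.591 0.24  1.205]
((525.4794311523438, 169.0803680419922), (189.4252471923828, 28.741832733154297), 48.39070510864258)
313 [0.578 0.239 0.15 ] [0.565 0.219 0.105] [0.591 0.245 0.175]
((577.8966674804688, 232.12644958496094), (24.060693740844727, 25.002832412719727), 9.993980407714844)
```

```bash
cat > to.py <<'E'
import sys
from h import *
def to(p,yaw):
    s=env.get_obs(); Rm=R.from_euler('xyz',s['tool_rot'],degrees=True)
    d=Rm.inv().apply(np.array(p)-s['tool_pos'])*100
    tw=-((yaw-s['tool_rot'][2]+180)%360-180)
    print('dp',d.round(2),'twist',round(tw,1),'t',s['time_s'])
if __name__=='__main__': a=[float(x) for x in sys.argv[1:]]; to(a[:3],a[3])
E
python3 to.py 0.52 0.28 0.26 100; python3 to.py 0.5215 -0.218 0.16 37
```

```text
dp [-42.16 -23.6   -3.8 ] twist 63.9 t 0.1
dp [-56.15 -71.38   6.29] twist 126.9 t 0.1
```

```bash
python3 -m jog '[{"dp":[-42,-23.6,-3.8],"twist":64,"fingers":1},{"dp":[-42,-23.6,-3.8],"twist":64,"fingers":1},{"dp":[-42,-23.6,-3.8],"twist":64,"fingers":1},{"dp":[-42,-23.6,-3.8],"twist":64,"fingers":1},{"dp":[-42,-23.6,-3.8],"twist":64,"fingers":1},{"dp":[-42,-23.6,-3.8],"twist":64,"fingers":1},{"dp":[-42,-23.6,-3.8],"twist":64,"fingers":1},{"dp":[-42,-23.6,-3.8],"twist":64,"fingers":1}]'; python3 to.py 0.5215 -0.218 0.18 37
```

```text
time_s: 1.1
tool_pos: [0.5204, 0.2778, 0.2606]
tool_rot: [180.0, 0.0, 99.7]
force: [0.4, 0.3, 0.2]
grip_width: 0.0869
grasp_force: 0.0
dp [-48.89  -8.24   8.09] twist 62.7 t 1.1
```

```bash
python3 -m jog '[{"dp":[-48.9,-8.2,8],"twist":62.7,"fingers":1},{"dp":[-48.9,-8.2,8],"twist":62.7,"fingers":1},{"dp":[-48.9,-8.2,8],"twist":62.7,"fingers":1},{"dp":[-48.9,-8.2,8],"twist":62.7,"fingers":1},{"dp":[-48.9,-8.2,8],"twist":62.7,"fingers":1},{"dp":[-48.9,-8.2,8],"twist":62.7,"fingers":1},{"dp":[-48.9,-8.2,8],"twist":62.7,"fingers":1},{"dp":[-48.9,-8.2,8],"twist":62.7,"fingers":1}]'; python3 - <<'E'
from h import *
c=cam('side');save(c,'side1.png',(230,70,350,160),6)
E
python3 to.py 0.5215 -0.218 0.062 37
```

```text
time_s: 2.1
tool_pos: [0.5212, -0.2142, 0.1805]
tool_rot: [-180.0, -0.0, 37.2]
force: [1.2, 0.6, -0.6]
grip_width: 0.0868
grasp_force: 0.0
dp [ 0.75 -0.41 11.77] twist -0.4 t 2.15
```

View pics/side1.png

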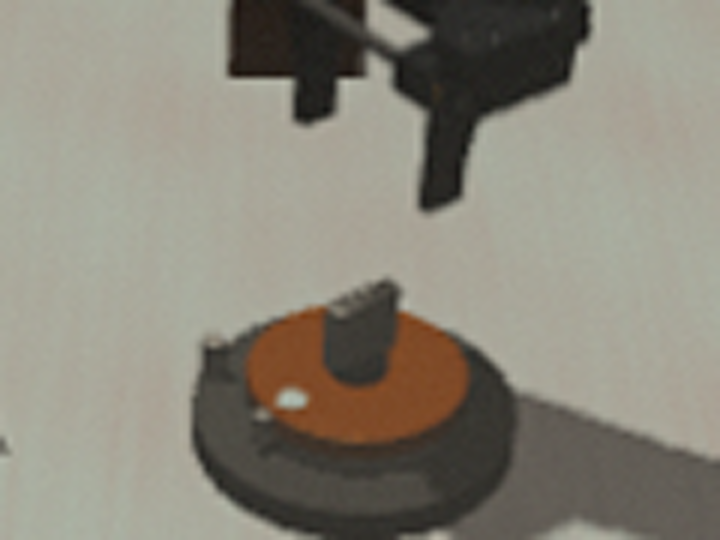

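The side view shows the open fingers above the grip bar, straddling it, with the bar at about (360,320) in the crop. The arm is still settling, so I'll hold briefly and read again.

```bash
python3 -m jog '[{"dp":[0,0,0],"twist":0,"fingers":1},{"dp":[0,0,0],"twist":0,"fingers":1},{"dp":[0,0,0],"twist":0,"fingers":1}]'; python3 to.py 0.5215 -0.218 0.062 37
```

```text
time_s: 2.52
tool_pos: [0.5221, -0.2107, 0.181]
tool_rot: [-180.0, -0.0, 37.3]
force: [-0.2, 0.5, 1.0]
grip_width: 0.0868
grasp_force: 0.0
dp [-0.5   0.55 11.9 ] twist 0.3 t 2.525
```

```bash
python3 -m jog '[{"dp":[-0.5,0.5,6],"twist":0,"fingers":1},{"dp":[-0.5,0.5,11.9],"twist":0,"fingers":1},{"dp":[-0.5,0.5,11.9],"twist":0,"fingers":1},{"dp":[-0.5,0.5,11.9],"twist":0,"fingers":1}]'; python3 to.py 0.5215 -0.218 0.062 37
```

```text
time_s: 3.02
tool_pos: [0.5221, -0.2196, 0.064]
tool_rot: [179.9, -0.1, 37.2]
force: [0.8, 0.6, 0.1]
grip_width: 0.0869
grasp_force: 0.0
dp [ 0.05 -0.17  0.2 ] twist 0.2 t 3.025
```

```bash
python3 -m jog '[{"dp":[0,-0.1,0.1],"twist":0,"fingers":0.5},{"dp":[0,-0.1,0.1],"twist":0,"fingers":0.1},{"dp":[0,-0.1,0.1],"twist":0,"fingers":0.1},{"dp":[0,-0.1,0.1],"twist":0,"fingers":0.1},{"dp":[0,-0.1,0.1],"twist":0,"fingers":0.1},{"dp":[0,-0.1,0.1],"twist":0,"fingers":0.1},{"dp":[0,-0.1,0.1],"twist":0,"fingers":0.1},{"dp":[0,-0.1,0.1],"twist":0,"fingers":0.1}]' 15
```

```text
time_s: 4.03
tool_pos: [0.5197, -0.2187, 0.0608]
tool_rot: [-180.0, 0.0, 37.2]
force: [-5.0, 6.4, 2.7]
grip_width: 0.0152
grasp_force: 4.6
```

```bash
python3 -m jog '[{"dp":[0,-0.15,0],"twist":0,"fingers":0.05},{"dp":[0,-0.15,0],"twist":8,"fingers":0.05},{"dp":[0,-0.15,0],"twist":16,"fingers":0.05},{"dp":[0,-0.15,0],"twist":24,"fingers":0.05},{"dp":[0,-0.15,0],"twist":32,"fingers":0.05},{"dp":[0,-0.15,0],"twist":40,"fingers":0.05},{"dp":[0,-0.15,0],"twist":48,"fingers":0.05},{"dp":[0,-0.15,0],"twist":54.7,"fingers":0.05}]' 15;python3 -m jog '[{"dp":[0,0,0],"twist":0,"fingers":0.05},{"dp":[0,0,0],"twist":0,"fingers":0.05},{"dp":[0,0,0],"twist":0,"fingers":0.05},{"dp":[0,0,0],"twist":0,"fingers":0.05}]' 15
```

```text
time_s: 5.03
tool_pos: [0.519, -0.2164, 0.0608]
tool_rot: [-179.9, 0.1, -17.7]
force: [-0.8, 3.1, 0.9]
grip_width: 0.0141
grasp_force: 14.9
time_s: 5.52
tool_pos: [0.5191, -0.2165, 0.0608]
tool_rot: [-179.9, 0.0, -17.5]
force: [-0.6, 5.4, 1.7]
grip_width: 0.0138
grasp_force: 15.0
```

```bash
python3 -m jog '[{"dp":[0,0,0],"twist":0,"fingers":0.4},{"dp":[0,0,0],"twist":0,"fingers":0.5},{"dp":[0,0,0],"twist":0,"fingers":0.5},{"dp":[0,0,-5],"twist":0,"fingers":0.6},{"dp":[0,0,-10],"twist":0,"fingers":1},{"dp":[0,0,-16],"twist":0,"fingers":1},{"dp":[0,0,-18],"twist":0,"fingers":1},{"dp":[0,0,-18],"twist":0,"fingers":1}]'; python3 to.py 0.578 0.231 0.25 100; python3 to.py 0.6 0.1 0.25 60
```

```text
time_s: 6.52
tool_pos: [0.5197, -0.2183, 0.2419]
tool_rot: [-180.0, -0.2, -17.5]
force: [-0.1, 0.4, -0.7]
grip_width: 0.0828
grasp_force: 0.0
dp [ -7.98 -44.6   -0.81] twist -117.5 t 6.525
dp [ -1.93 -32.77  -0.8 ] twist -77.5 t 6.525
```

```bash
python3 -m jog '[{"dp":[-2,-33,-0.8],"twist":-78,"fingers":1},{"dp":[-2,-33,-0.8],"twist":-78,"fingers":1},{"dp":[-2,-33,-0.8],"twist":-78,"fingers":1},{"dp":[-2,-33,-0.8],"twist":-78,"fingers":1},{"dp":[-2,-33,-0.8],"twist":-78,"fingers":1},{"dp":[-2,-33,-0.8],"twist":-78,"fingers":1},{"dp":[-2,-33,-0.8],"twist":-78,"fingers":1},{"dp":[-2,-33,-0.8],"twist":-78,"fingers":1}]'; python3 - <<'E'
from h import *
import pickle
c=cam('top'); s=cam('side'); pickle.dump((c,s),open('p2.pkl','wb'))
g=lambda im:cv2.convertScaleAbs(cv2.resize(im,(400,400),interpolation=cv2.INTER_CUBIC),alpha=1.6)
cv2.imwrite('pics/turned.png',np.hstack([g(c['pixels'][207:287,335:415]),g(s['pixels'][200:280,240:320])]))
E
python3 to.py 0.578 0.231 0.2 100
```

```text
time_s: 7.52
tool_pos: [0.5982, 0.1031, 0.2456]
tool_rot: [-179.8, 0.2, 60.7]
force: [0.1, 0.6, -0.6]
grip_width: 0.0869
grasp_force: 0.0
dp [10.18 -8.08  4.59] twist -39.5 t 7.625
```

View pics/turned.png

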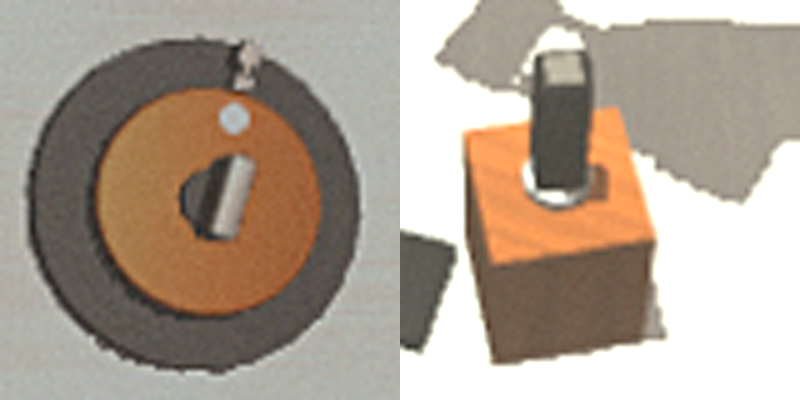

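The tab now lines up with the pointer, and the spot is at about (381.8,230.6). In the side crop the handle stands upright in the stand. Next I'll compute the handle yaw and the spot position.

```bash
python3 - <<'E'
from h import *
import pickle
c,s=pickle.load(open('p2.pkl','rb'))
print('spot',px2w(c,381.8,230.6,.047),'tab',px2w(c,335+243/5,207+82/5,.047),'glass',px2w(c,376.8,207+201.5/5,.047))
u0,v0=env.get_obs()['tool_pos'][:2],0
# front face: side pixels cols ~ 240+(540..585-400)/5, rows 200+(95..175)/5
P=np.array([px2w(s,u,v) for v in range(219,234) for u in range(268,277) if s['depth'][v,u]>0])
m=np.median(P[:,1]);P=P[abs(P[:,1]-m)<.012]
a,b=np.polyfit(P[:,0],P[:,1],1);print('face slope deg',np.degrees(np.arctan(a)),'y at .578',a*.578+b,len(P),P.min(0),P.max(0))
Q=np.array([px2w(c,u,v) for v in range(211,224) for u in range(196,211) if c['depth'][v,u]>0])
Q=Q[(Q[:,2]>.16)&(Q[:,2]<.19)];print(len(Q),Q.mean(0),cv2.minAreaRect(Q[:,:2].astype(np.float32)*1000))
E
```

```text
spot [ 0.56525563 -0.23310597  0.047     ] tab [ 0.58459892 -0.23834864  0.047     ] glass [ 0.52070807 -0.21890697  0.047     ]
face slope deg 5.665094289743118 y at .578 0.24259574226732972 135 [0.56806683 0.23949313 0.12003393] [0.58688642 0.24450247 0.17112789]
107 [0.57806826 0.22828973 0.17295987] ((578.8246459960938, 229.07655334472656), (23.897214889526367, 23.075769424438477), 8.086211204528809)
```

```bash
python3 -m jog '[{"dp":[10.2,-8,4],"twist":-36.5,"fingers":1},{"dp":[10.2,-8,4],"twist":-36.5,"fingers":1},{"dp":[10.2,-8,4],"twist":-36.5,"fingers":1},{"dp":[10.2,-8,4],"twist":-36.5,"fingers":1},{"dp":[10.2,-8,4],"twist":-36.5,"fingers":1},{"dp":[10.2,-8,4],"twist":-36.5,"fingers":1},{"dp":[10.2,-8,4],"twist":-36.5,"fingers":1}]'; python3 to.py 0.578 0.2297 0.131 97
```

```text
time_s: 8.5
tool_pos: [0.5802, 0.2307, 0.2088]
tool_rot: [-180.0, 0.0, 96.9]
force: [-0.4, -0.3, 0.2]
grip_width: 0.0869
grasp_force: 0.0
dp [-0.07 -0.23  7.78] twist -0.1 t 8.5
```

```bash
python3 -m jog '[{"dp":[-0.1,-0.2,3],"twist":0,"fingers":1},{"dp":[-0.1,-0.2,6],"twist":0,"fingers":1},{"dp":[-0.1,-0.2,7.8],"twist":0,"fingers":1},{"dp":[-0.1,-0.2,7.8],"twist":0,"fingers":1}]';python3 -m jog '[{"dp":[0,0,0],"twist":0,"fingers":0.5},{"dp":[0,0,0],"twist":0,"fingers":0.35},{"dp":[0,0,0],"twist":0,"fingers":0.3},{"dp":[0,0,0],"twist":0,"fingers":0.2},{"dp":[0,0,0],"twist":0,"fingers":0.15},{"dp":[0,0,0],"twist":0,"fingers":0.15},{"dp":[0,0,0],"twist":0,"fingers":0.15}]' 10
```

```text
time_s: 9.0
tool_pos: [0.5774, 0.2295, 0.1297]
tool_rot: [-179.9, 0.1, 96.9]
force: [-1.1, 0.0, -0.5]
grip_width: 0.0872
grasp_force: 0.0
time_s: 9.88
tool_pos: [0.5782, 0.2299, 0.1309]
tool_rot: [-180.0, 0.0, 97.0]
force: [0.1, -0.8, 0.1]
grip_width: 0.025
grasp_force: 0.0
```

Still closing; grip firmer and lift in steps.

```bash
python3 -m jog '[{"dp":[0,0,0],"twist":0,"fingers":0.1},{"dp":[0,0,0],"twist":0,"fingers":0.1},{"dp":[0,0,0],"twist":0,"fingers":0.1},{"dp":[0,0,0],"twist":0,"fingers":0.1}]' 35;python3 -m jog '[{"dp":[0,0,-1],"twist":0,"fingers":0.1},{"dp":[0,0,-3],"twist":0,"fingers":0.1},{"dp":[0,0,-5],"twist":0,"fingers":0.1},{"dp":[0,0,-7],"twist":0,"fingers":0.1},{"dp":[0,0,-9],"twist":0,"fingers":0.1},{"dp":[0,0,-11.5],"twist":0,"fingers":0.1},{"dp":[0,0,-11.5],"twist":0,"fingers":0.1},{"dp":[0,0,-11.5],"twist":0,"fingers":0.1}]'; python3 to.py 0.5645 -0.2325 0.25 72
```

```text
time_s: 10.38
tool_pos: [0.5783, 0.2299, 0.1309]
tool_rot: [180.0, -0.0, 97.0]
force: [0.4, 0.0, -0.9]
grip_width: 0.0235
grasp_force: 35.0
time_s: 11.38
tool_pos: [0.5779, 0.2298, 0.2453]
tool_rot: [-179.9, 0.0, 97.0]
force: [-0.2, -0.4, -1.0]
grip_width: 0.0242
grasp_force: 35.0
dp [-45.73  -6.93  -0.46] twist 25.0 t 11.375
```

```bash
python3 -m jog '[{"dp":[-5.7,-0.9,-0.5],"twist":3,"fingers":0.1},{"dp":[-11.4,-1.8,-0.5],"twist":6,"fingers":0.1},{"dp":[-17.1,-2.6,-0.5],"twist":9,"fingers":0.1},{"dp":[-22.8,-3.5,-0.5],"twist":12,"fingers":0.1},{"dp":[-28.5,-4.3,-0.5],"twist":16,"fingers":0.1},{"dp":[-34.2,-5.2,-0.5],"twist":19,"fingers":0.1},{"dp":[-40,-6.1,-0.5],"twist":22,"fingers":0.1},{"dp":[-45.7,-6.9,-0.5],"twist":25,"fingers":0.1}]';python3 -m jog '[{"dp":[0,0,0],"twist":0,"fingers":0.1},{"dp":[0,0,0],"twist":0,"fingers":0.1},{"dp":[0,0,0],"twist":0,"fingers":0.1},{"dp":[0,0,0],"twist":0,"fingers":0.1}]';  python3 to.py 0.5647 -0.2325 0.19 72
```

```text
time_s: 12.38
tool_pos: [0.5642, -0.2334, 0.2497]
tool_rot: [-179.9, -0.0, 71.9]
force: [0.8, 0.6, -1.5]
grip_width: 0.0234
grasp_force: 35.0
time_s: 12.88
tool_pos: [0.5655, -0.2304, 0.2507]
tool_rot: [-180.0, -0.0, 72.1]
force: [0.1, 0.7, -0.3]
grip_width: 0.0237
grasp_force: 35.0
dp [-0.23 -0.01  6.06] twist 0.1 t 12.875
```

```bash
python3 -m jog '[{"dp":[-0.2,0,2],"twist":0,"fingers":0.1},{"dp":[-0.2,0,4],"twist":0,"fingers":0.1},{"dp":[-0.2,0,6],"twist":0,"fingers":0.1},{"dp":[-0.2,0,7.3],"twist":0,"fingers":0.1},{"dp":[-0.2,0,7.3],"twist":0,"fingers":0.1},{"dp":[-0.2,0,7.3],"twist":0,"fingers":0.1}]'; python3 - <<'E'
from h import *
import pickle
s=cam('side'); pickle.dump(s,open('p3.pkl','wb')); save(s,'near.png',(240,70,340,145),8)
E
```

```text
time_s: 13.62
tool_pos: [0.5649, -0.2343, 0.1785]
tool_rot: [179.9, 0.0, 71.9]
force: [-0.0, -1.1, -1.6]
grip_width: 0.0236
grasp_force: 35.0
```

View pics/near.png

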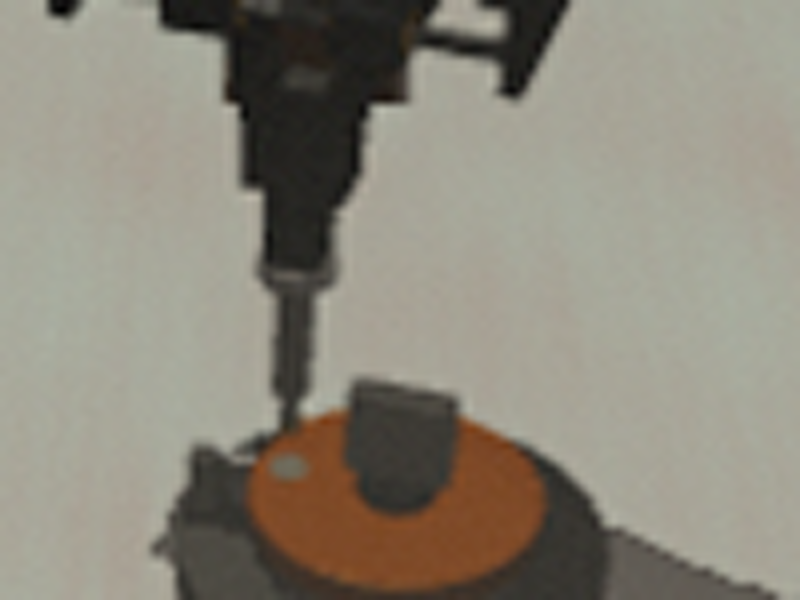

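The probe is upright. Its tip foot is at crop (289,430) and the spot at (290,466); the gap should be about 15 mm of height.

```bash
python3 - <<'E'
from h import *
import pickle
s=pickle.load(open('p3.pkl','rb'))
print(px2w(s,240+290/8,70+466/8,.047),px2w(s,240+289.5/8,70+431/8,.0625),px2w(s,240+289.5/8,70+425/8,.0625))
E
python3 to.py 0.5647 -0.2325 0.157 72
```

```text
[ 0.56267973 -0.23120466  0.047     ] [ 0.56348622 -0.23407967  0.0625    ] [ 0.56346757 -0.23814851  0.0625    ]
dp [ 0.17 -0.09  2.17] twist -0.0 t 13.675
```

```bash
python3 -m jog '[{"dp":[0.1,-0.1,0.5],"twist":0,"fingers":0.1},{"dp":[0.1,-0.1,0.9],"twist":0,"fingers":0.1},{"dp":[0.1,-0.1,1.2],"twist":0,"fingers":0.1},{"dp":[0.1,-0.1,1.4],"twist":0,"fingers":0.1},{"dp":[0.1,-0.1,1.6],"twist":0,"fingers":0.1},{"dp":[0.1,-0.1,1.8],"twist":0,"fingers":0.1},{"dp":[0.1,-0.1,1.8],"twist":0,"fingers":0.1},{"dp":[0.1,-0.1,1.8],"twist":0,"fingers":0.1}]'; python3 to.py 0.5645 -0.2322 0.157 72
```

```text
time_s: 14.68
tool_pos: [0.5639, -0.2328, 0.1601]
tool_rot: [180.0, -0.0, 72.0]
force: [0.5, 0.5, 1.1]
grip_width: 0.0234
grasp_force: 35.0
dp [0.07 0.04 0.31] twist -0.0 t 14.675
```

```bash
python3 -m jog '[{"dp":[0,0,0.1],"twist":0,"fingers":0.1},{"dp":[0,0,0.2],"twist":0,"fingers":0.1},{"dp":[0,0,0.3],"twist":0,"fingers":0.1},{"dp":[0,0,0.3],"twist":0,"fingers":0.1},{"dp":[0,0,0.3],"twist":0,"fingers":0.1},{"dp":[0,0,0.3],"twist":0,"fingers":0.1},{"dp":[0,0,0.3],"twist":0,"fingers":0.1},{"dp":[0,0,0.3],"twist":0,"fingers":0.1}]'; python3 - <<'E'
from h import *
import pickle
F=[];T=[]
s=cam('side'); save(s,'end.png',(240,70,340,145),8)
for i in range(12):
    c=cam('top');o=env.get_obs();F.append(o['force']);T.append(o['tool_pos'])
print(np.mean(F,0),np.std(F,0),np.mean(T,0),np.std(T,0),o['tool_rot'],o['grasp_force'],o['time_s'])
E
```

```text
time_s: 15.68
tool_pos: [0.5639, -0.2328, 0.157]
tool_rot: [180.0, -0.0, 72.0]
force: [-0.7, 0.7, 2.9]
grip_width: 0.0242
grasp_force: 35.0
[-0.69443812  0.23922115  2.22626173] [0.49729298 0.47614559 0.68395072] [ 0.56388993 -0.23275002  0.15693566] [1.19512722e-05 1.16609785e-05 1.94517048e-05] [ 1.79995289e+02 -3.04891405e-03  7.19537207e+01] 34.990591092500836 16.325
```

View pics/end.png

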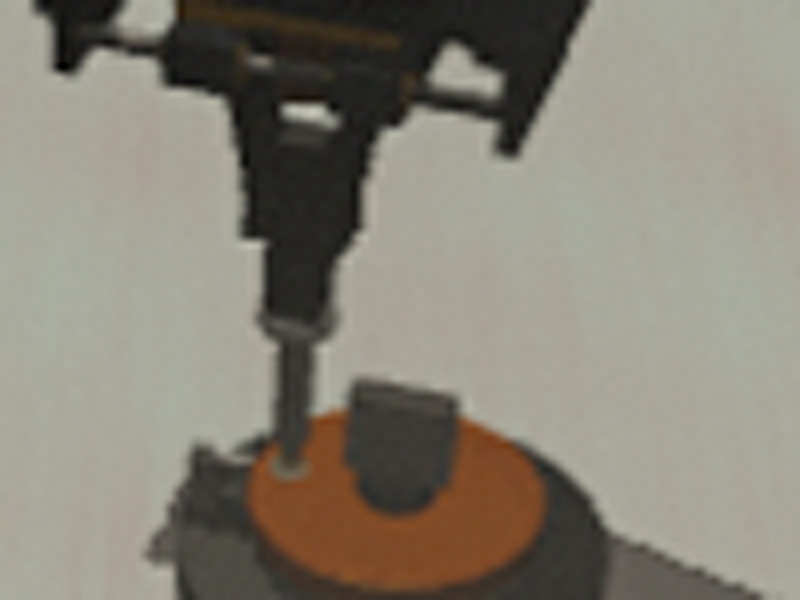

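The probe stands upright with its foot centred on the spot at crop (290,466). The spring force is about 3.7 N (2.2 N measured plus the probe's 1.5 N weight), which is half stroke.

```bash
python3 -c "
from cell import env
print(env.sign_off())"
```

```text
the job is handed in; nothing more can be done
None
```

The job is handed in, verdict not shown: the tab faces the pointer, and the gripper holds the probe upright with its tip on the frosted spot, pressing about 3.7 N (roughly half the spring's stroke).

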